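# Prop open the glass grinder's hood

## Robot

A 6-joint arm with a two-finger parallel gripper is mounted at the origin on the work surface. World frame = base frame: x ahead of the robot, y to its left, z up, the work surface at z = 0. Lengths are in m, angles in rad, forces in N, time in s.
With the tool pointing down it reaches from about 0.4 to 0.825 m from the base axis. Payload 7 kg.
Tool frame: the origin (TCP) lies between the finger pads; the fingertips stand 11 mm ahead of it and the grasp point (between the pads) lies 8 mm behind it (arm.tips_ahead is the distance from the TCP to the fingertips, in m); z points along the fingers, x is the direction in which the jaws open and shut, and the axes are right-handed (so a half turn about z gives the same grasp; the last joint's range is limited). The gripper opens to 88 mm and grips with 3 to 60 N. Pads are 19 mm wide; open, the fingers measure 130 mm over their backs; the gripper's body (78 mm by 193 mm) begins 47 mm behind the grasp point.
Start: joints at [1.62, 0.359, 0.012, 0, -1.224, -0.288], TCP at [0.16, 0.656, 0.238] pointing down, gripper open.
Joint ranges: [-3.07, 3.07], [-1.43, 2.12], [-1.02, 1.25], [-3.03, 1.67], [-3.05, -0], [-3.03, 3.03]. Speed limits (rad/s): [2.39, 2.39, 3.01, 3.14, 3.14, 3.14].

## Interface

Orientations are given as [roll, pitch, yaw] about the fixed x, y, z axes, in that order (R = Rz(yaw) Ry(pitch) Rx(roll)).
In Python, from station import arm, optics, finder gives the robot as it stands. The module is installed in compiled form; this text tells all that it offers.
- The arm moves only by the tool apply_moves, never from a script. Its argument "increments" is one flat list of numbers, 6 for each row, row after row: the shift along the world's x, y, z in m, then the turn, a rotation vector about the world's x, y, z in rad. In form: [tx, ty, tz, rx, ry, rz, tx, ty, tz, rx, ry, rz, ...]. A call has 1 to 20 rows; each row shifts and turns the pose as measured when the row begins; what a row does not reach is not made up. A row lasts 1/12 s, in which the tool goes at most 41.7 mm and 7.16 degrees, less where a joint would pass 70% of its speed; a pose out of reach is approached as far as the arm can. A call with a gripper value outside its range is refused whole. "hand" is the closure, from 0 (fully open) to 1 (shut), set as the call begins (left out, the last holds). The fingers move at their own pace and stop on an object; "force" is the grip in N (left out, the last holds). Time passes only in rows, so rows that do not move let the fingers close. It gives the time, the measured TCP pose, the force and the opening at its end, in the units of the state.
- arm.get_state(): the state, without advancing time (a new reading comes with each control period).
- optics.grab_frame(name): name is "scene" or "top" or "wrist"; returns the picture (384x512x3 uint8, red, green, blue); there is no depth.
- optics.camera_model(name): a dict with "fx", "fy", "cx", "cy" (pixels), "world_to_cam" (4x4, takes a point from world to camera coordinates); the wrist camera has in their place "T_tool_cam" (4x4, takes a point from camera to tool coordinates, whose origin is the TCP and whose axes are the tool frame's). Camera axes: x right, y up, looking along -z (the intrinsics and any distortion apply to the point x, -y, -z); pixel columns grow to the right and rows downward; lengths in m; the calibration is good to about 2 mm. A picture is of the moment at which its call begins: read the wrist's pose just before it. camera_model takes no time and is no camera call.
- arm.job_done(): hands the job in, once; it reports no verdict.
Trained networks look in the newest picture that a camera, given by its name, has taken for a name from the list of things; names that differ only in an ending like _2 or _b are one class to them, and where a whole thing is asked for, a point or a joint stands for the part that bears it (a point fixed in the world has none). Each returns a list of dicts, best first, with "conf" (0 to 1); they miss things now and then, are a little off and sometimes report something else, mostly with a low value. They report only what shows in the picture. A call takes as long as a camera call.
- finder.find_in(camera, name): "box" ([left, top, right, bottom] in pixels, round what is visible of it).
- finder.landmark_of(camera, name): "point" ([column, row] in pixels: a listed point, or the origin of a listed thing).
The state is a dict: "t": time; "q": joint angles; "qd": joint speeds; "joint_efforts": joint torques, N m; "eef_pos": TCP position; "ee_rot": TCP orientation; "force": force on the tool from outside, world axes, zero at the start; "moment": the same for the moment, N m; "width": finger opening in m.
Only numpy, scipy, OpenCV 4.12 (cv2) and the standard library are available. Lean on these libraries where they do the work, as an engineer would, in place of code of your own. Each camera call takes 0.05 s, during which the arm holds its last target. There are 200 camera calls.

## Task

Take the small jar off the grinder's closed hood and stand it upright, wholly on the round wooden coaster on the fibre board. Then lift the hood by its bar handle right back until it leans open by itself, swing the prop rod up from the tray, and bring the hood down gently, without letting it drop, until the tip of the rod sits in the socket under the hood and the rod alone holds the hood half open. Let go of everything, and do not tip the jar or push the other things around.

Things in the scene. Friction and masses are not known exactly. Their poses are not given: they have to be found in the camera images.
- grinder: Bench glass grinder: fixed grey open tray 260 (its x) x 220 mm (its y), rim 75 mm, tray floor 35 mm above the table, walls 10 mm. Origin: centre of its underside, on the table. Its +y points to the hood's handle edge; x runs along the hinge. In the tray lie the prop rod (x = -40 mm) and a grinding head (32 mm wide, top 71 mm above the table, at x = 60, y = 20 mm).
- hood (a joint): Angle of the hood (rad): 0 closed, 1.70 right back on its stop; turns about the grinder's x through hood_hinge. Plain bare-metal pan 250 x 205 mm, 28 mm skirts, top 112 mm above the table when closed, about 0.5 kg. Free hinge: above about 1.5 it leans back and stays; lower it falls shut unless held. Propped on the seated rod it rests at about 0.96.
- hood_hinge (a point): Point on the hood's hinge line, at the middle of its back edge, in the grinder's frame at (0, -100, 78) mm.
- handle (a point): Middle of the hood's black handle: a round bar 12 mm thick along the grinder's x, 100 mm clear between its two arms, 32 mm clear gap between bar and hood edge. With the hood closed it lies 243 mm in the grinder's +y from the hinge line and 14 mm above it (92 mm above the table); it turns with the hood.
- rod (a joint): Angle of the prop rod (rad): 0 level along the grinder's +y, pi/2 upright, at most 2.0; turns about the grinder's x through rod_pivot. Stiff pivot (0.1 N m): it stays where left. As the hood comes down the socket lands over the tip if the rod stands at 1.47 to 1.65 (upright is best); the hood's weight then pushes it to about 1.43. Left lower, it slips outside the lip.
- rod_pivot (a point): The prop rod's pivot, in the grinder's frame at (-40, -55, 60) mm.
- rod_grip (a point): Centre of the black ball grip on the prop rod, 20 mm across, 115 mm from the pivot. The rod is steel, 8 mm thick; 35 mm of it stand out beyond the centre of the ball.
- rod_tip (a point): Centre of the 12 mm ball at the tip of the prop rod, 144 mm from the pivot.
- socket (a point): Where the tip's centre lies when seated: in a steel pocket under the hood, 24 mm long from a 14 mm deep lip (handle side) to a 7 mm sill (hinge side), open on the hood's underside. At the grinder's x = -40 mm; with the hood closed 140 mm in +y from the hinge line and 18 mm above it; it turns with the hood.
- jar_center (a point): Centre (half-way up) of the small clear jar with black cap, 52 mm across, 55 mm tall, about 0.15 kg, standing on the closed hood.
- coaster_top (a point): Centre of the upper face of the round flat wooden coaster, 100 mm across, 4 mm thick, fixed on the fibre board; its upper face is 16 mm above the table.
- board: Fixed tan fibre board, 270 x 240 x 12 mm, lying on the table; origin: centre of its underside. It carries the coaster, spool, flask and roller.
- spool: Bystander: upright solder spool, 40 mm across, 40 mm tall; origin: centre of its underside.
- flask: Bystander: small amber glass jar with white cap, 44 mm across, 65 mm tall; origin: centre of its underside.
- roller: Bystander: small seam roller with blue handle lying along its own x, from -57 to 55 mm, 24 mm wide and tall at most; origin: at its underside near the middle.
- sprayer: Bystander: clear spray bottle, 54 mm across, 143 mm tall, its white head reaching 31 mm towards its own -x, standing beside the grinder near the handle; origin: centre of its underside.

How it is judged:
By the outcome, as a careful person would: the job done as asked, in the order asked, and still so for the second after the job is handed in, with the robot touching nothing.
It also fails if it takes over 72 s, if anything falls off the work surface, if the arm or the gripper's body presses on something with over 40 N, if the wrist force passes 120 N, or if a joint passes its speed limit or range.

## Working session

There is one attempt and no reset: what is moved stays moved. The work goes in short steps, Python scripts to look and compute and a tool call to move; the robot and the scene stay as the last step left them, time stands still between calls to the robot, and variables do not carry over. Pictures are saved under pics/ and viewed, about 8 in all and at most 12, crops included, and the job is handed in when it is done.

Besides the shell and the picture viewer there is one more tool, called as name(argument=value, ...), one argument or row to a line, values as JSON. apply_moves: Moves the arm, as the interface text tells. Its arguments: {"type":"object","properties":{"increments":{"type":"array"},"hand":{"type":"number"},"force":{"type":"number"}},"required":["increments"]}

```bash
mkdir -p pics
cat > h.py <<'E'
import numpy as np, cv2
from station import arm, optics, finder
from scipy.spatial.transform import Rotation as R
def cam(n, st=None):
    m=optics.camera_model(n)
    K=np.array([[m["fx"],0,m["cx"]],[0,m["fy"],m["cy"]],[0,0,1.]])
    if "world_to_cam" in m: W=np.array(m["world_to_cam"])
    else:
        st=st or arm.get_state(); T=np.eye(4); r=np.array(st["ee_rot"])
        T[:3,:3]=R.from_euler('xyz',r).as_matrix() if r.shape==(3,) else r
        T[:3,3]=st["eef_pos"]; W=np.linalg.inv(T@np.array(m["T_tool_cam"]))
    return K,W
def proj(n,P,st=None):
    K,W=cam(n,st); c=W[:3,:3]@np.array(P)+W[:3,3]; c=c*[1,-1,-1]; p=K@c; return p[:2]/p[2]
def onplane(n,px,z,st=None):
    K,W=cam(n,st); d=np.linalg.inv(K)@[px[0],px[1],1]; d=W[:3,:3].T@(d*[1,-1,-1]); o=-W[:3,:3].T@W[:3,3]
    return o+d*(z-o[2])/d[2]
def ray(n,px,st=None):
    K,W=cam(n,st); d=np.linalg.inv(K)@[px[0],px[1],1]; d=W[:3,:3].T@(d*[1,-1,-1]); return -W[:3,:3].T@W[:3,3], d/np.linalg.norm(d)
def save(n,f):
    im=optics.grab_frame(n); cv2.imwrite(f"pics/{f}.png",im[:,:,::-1]); return im
E
python3 - <<'E'
from h import *
print(arm.get_state(), optics.camera_model("top"))
a=save("scene","s0"); b=save("top","t0")
cv2.imwrite("pics/st0.png",np.vstack([a,b])[:,:,::-1][:768])
Z=dict(grinder=0,hood_hinge=.078,handle=.092,jar_center=.1395,coaster_top=.016,board=0,spool=.012,flask=.012,roller=.012,sprayer=0)
for c in("top","scene"):
    for n,z in Z.items():
        r=finder.landmark_of(c,n)[:2]
        print(c,n,[(np.round(q["point"],1),round(q["conf"],2),np.round(onplane(c,q["point"],z),4)) for q in r])
E
```

```text
{'t': 0.0, 'q': array([ 1.62012821e+00,  3.59386949e-01,  1.10588479e-02, -3.68416328e-04,
       -1.22412989e+00, -2.88068458e-01]), 'qd': array([ 0.00050658, -0.00069758, -0.00042518,  0.00153052, -0.00136279,
        0.00032413]), 'joint_efforts': array([-4.65759440e-04, -5.82719707e+01,  2.93047982e+01,  6.99723870e+00,
        6.73446018e-03, -1.78112741e-04]), 'eef_pos': array([0.15954927, 0.6553723 , 0.23661936]), 'ee_rot': array([-3.14145259e+00, -1.69159707e-03, -1.80965848e+00]), 'force': array([0.34864103, 0.1650347 , 0.22564531]), 'moment': array([0.01236737, 0.0239076 , 0.01396856]), 'width': 0.0875113849155083} {'fx': 467.4384453965772, 'fy': 467.4384453965772, 'cx': 264.4161980411245, 'cy': 191.82200786051186, 'world_to_cam': array([[ 0.00528448, -0.99963756,  0.02639728,  0.04632469],
       [ 0.99170195,  0.00862969,  0.12826834, -0.57868551],
       [-0.12844965,  0.02550041,  0.99138813, -1.23590912],
       [ 0.        ,  0.        ,  0.        ,  1.        ]])}
top grinder [(array([335.9, 188. ]), 0.78, array([ 0.5957, -0.1519,  0.    ]))]
top hood_hinge [(array(
[... 1043 characters left out ...]
.57, array([0.553 , 0.3727, 0.    ]))]
scene hood_hinge [(array([103.7, 199.3]), 0.6, array([ 0.598 , -0.2566,  0.078 ]))]
scene handle [(array([213.9, 199.4]), 0.76, array([ 0.5878, -0.0158,  0.092 ]))]
scene jar_center [(array([146.7, 192.6]), 0.63, array([ 0.6137, -0.1447,  0.1395]))]
scene coaster_top []
scene board [(array([363.5, 201.1]), 0.66, array([0.5035, 0.315 , 0.    ]))]
scene spool [(array([383.5, 174.9]), 0.89, array([0.4323, 0.3625, 0.012 ]))]
scene flask [(array([343.1, 172.7]), 0.81, array([0.4335, 0.2667, 0.012 ]))]
scene roller [(array([340.4, 223.2]), 0.68, array([0.5754, 0.2599, 0.012 ]))]
scene sprayer [(array([214.4, 278.2]), 0.84, array([ 0.7256, -0.003 ,  0.    ]))]
```

View pics/t0.png

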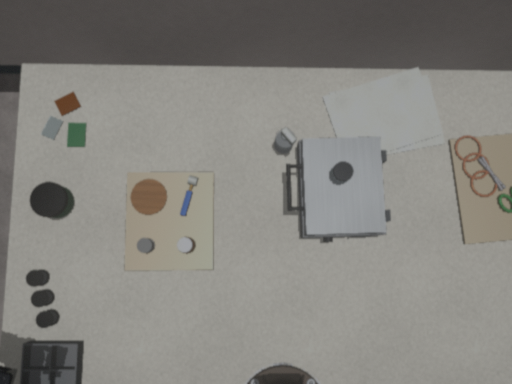

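View pics/s0.png

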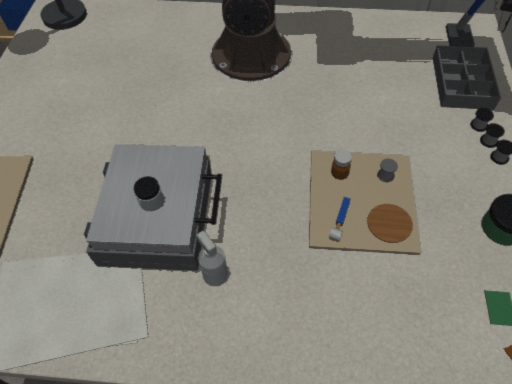

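The top view shows the grinder's hood at about (343,187) with the jar's cap at (341,172), the bar handle at (290,187) and the sprayer at (284,143). The board with the coaster at (148,196) is on the left. The networks agree with this, so I'm moving above the jar for a close look.

apply_moves(
  increments=[0.022, -0.038, 0.004, 0, 0, 0.0135, 0.022, -0.038, 0.004, 0, 0, 0.0135, 0.022, -0.038, 0.004, 0, 0, 0.0135, 0.022, -0.038, 0.004, 0, 0, 0.0135, 0.022, -0.038, 0.004, 0, 0, 0.0135, 0.022, -0.038, 0.004, 0, 0, 0.0135, 0.022, -0.038, 0.004, 0, 0, 0.0135, 0.022, -0.038, 0.004, 0, 0, 0.0135, 0.022, -0.038, 0.004, 0, 0, 0.0135, 0.022, -0.038, 0.004, 0, 0, 0.0135, 0.022, -0.038, 0.004, 0, 0, 0.0135, 0.022, -0.038, 0.004, 0, 0, 0.0135, 0.022, -0.038, 0.004, 0, 0, 0.0135, 0.022, -0.038, 0.004, 0, 0, 0.0135, 0.022, -0.038, 0.004, 0, 0, 0.0135, 0.022, -0.038, 0.004, 0, 0, 0.0135, 0.022, -0.038, 0.004, 0, 0, 0.0135, 0.022, -0.038, 0.004, 0, 0, 0.0135, 0.022, -0.038, 0.004, 0, 0, 0.0135, 0.01, -0.02, 0.002, 0, 0, 0.0135],
  hand=0,
)

```text
t: 2.77
eef_pos: [0.559, -0.0543, 0.3132]
ee_rot: [-3.129, 0.005, -1.515]
force: [0.5, 0.5, -0.0]
width: 0.0875
```

Run:
```python
from h import *
st=arm.get_state(); save("wrist","w1")
print(st["eef_pos"],st["ee_rot"],st["q"])
for n,z in dict(grinder=0,hood_hinge=.078,handle=.092,jar_center=.1395,sprayer=0).items():
    r=finder.landmark_of("wrist",n)[:2]
    print(n,[(np.round(q["point"],1),round(q["conf"],2),np.round(onplane("wrist",q["point"],z,st),4)) for q in r])
    print(proj("wrist",[.617,-.143,.1395],st))
```

```text
[ 0.55904975 -0.05425913  0.31316593] [-3.12927606  0.00513769 -1.51454826] [ 0.24987752  0.12417633 -0.12667605 -0.00276717 -1.30686985  1.37783965]
grinder [(array([331.9, 139.7]), 0.76, array([ 0.5897, -0.1551,  0.    ]))]
[352.95622205 128.43318615]
hood_hinge [(array([426.8, 150.9]), 0.88, array([ 0.5912, -0.2542,  0.078 ])), (array([ 19.9, 179.8]), 0.66, array([0.5257, 0.2483, 0.078 ]))]
[352.95619343 128.43312278]
handle [(array([225.3, 150.2]), 0.67, array([ 0.5802, -0.0107,  0.092 ]))]
[352.95593703 128.43378806]
jar_center [(array([348.7, 131.3]), 0.69, array([ 0.6139, -0.1391,  0.1395]))]
[352.95568812 128.43455389]
sprayer [(array([227. ,  36.6]), 0.98, array([7.17e-01, 7.00e-04, 0.00e+00])), (array([349.6, 128.2]), 0.34, array([ 0.6075, -0.1784,  0.    ]))]
[352.95550991 128.43518325]
```

View pics/w1.png

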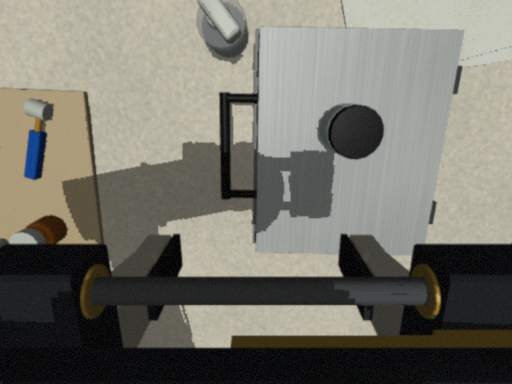

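The wrist view shows the bar from (224,94) to (226,198), the jar's cap centred at (356,131), and the sprayer head pointing towards the hood corner at (238,38).

Run:
```python
from h import *
st=arm.get_state()
f=lambda p,z:np.round(onplane("wrist",p,z,st),4)
print("bar",f((224,94),.092),f((226,198),.092),"cap",f((356,131),.167),"spray tip",f((238,38),.13))
a,b=f((259,29),.112),f((256,252),.112);c,d=f((462,30),.112),f((426,255),.112)
print("hood corners",a,b,c,d)
print("top cap",onplane("top",(341.5,172.5),.165), "top bar",onplane("top",(290,166),.092),onplane("top",(290,209),.092))
```

```text
bar [ 0.6411 -0.0037  0.092 ] [ 0.5194 -0.0091  0.092 ] cap [ 0.615  -0.1341  0.167 ] spray tip [ 0.6924 -0.0201  0.13  ]
hood corners [ 0.7047 -0.0394  0.112 ] [ 0.4587 -0.0497  0.112 ] [ 0.7153 -0.2413  0.112 ] [ 0.4673 -0.2577  0.112 ]
top cap [ 0.61148976 -0.13649912  0.165     ] top bar [ 0.64012482 -0.01504244  0.092     ] [ 0.5268169  -0.01484428  0.092     ]
```

apply_moves(
  increments=[0.018, -0.028, -0.01, -0.0025, 0.006, -0.006, 0.018, -0.028, -0.02, -0.0025, 0.006, -0.006, 0.019, -0.028, -0.02, 0, 0, 0, 0, 0, -0.03, 0, 0, 0, 0, 0, -0.03, 0, 0, 0, 0, 0, -0.01, 0, 0, 0, 0, 0, 0, 0, 0, 0],
)

```text
t: 3.65
eef_pos: [0.6143, -0.1282, 0.1939]
ee_rot: [-3.132, 0.002, -1.511]
force: [0.7, -0.4, -0.3]
width: 0.0876
```

apply_moves(
  increments=[0, -0.009, -0.005, 0, 0.005, -0.008, 0, -0.001, -0.02, 0, 0.004, -0.008, 0, 0, -0.016, 0, 0, 0, 0, 0, -0.01, 0, 0, 0, 0, 0, 0, 0, 0, 0],
)

```text
t: 4.07
eef_pos: [0.6176, -0.1353, 0.1497]
ee_rot: [-3.131, 0.001, -1.521]
force: [-0.3, 0.5, 0.5]
width: 0.0881
```

Run:
```python
from h import *
st=arm.get_state(); save("wrist","w2"); save("scene","s2")
print(st["eef_pos"],st["ee_rot"])
for c in ("wrist","scene"):
  print([(q["point"],q["conf"],onplane(c,q["point"],.1395,st)) for q in finder.landmark_of(c,"jar_center")])
  print([(q["box"],q["conf"]) for q in finder.find_in(c,"jar_center")])
```

```text
[ 0.6176142  -0.13531174  0.14966605] [-3.13132948e+00  1.32978967e-03 -1.52070928e+00]
[([266.9, 255.8], 0.89, array([ 0.6146916 , -0.13889822,  0.1395    ]))]
[([217.6, 196.2, 323.9, 327.0], 0.81)]
[([150.9, 194.7], 0.61, array([ 0.61807205, -0.13506909,  0.1395    ])), ([155.8, 217.5], 0.32, array([ 0.67035455, -0.1134151 ,  0.1395    ]))]
[([134.2, 178.2, 164.7, 213.2], 0.97)]
```

apply_moves(
  increments=[-0.002, -0.003, -0.007, 0, 0.008, -0.004, -0.001, 0, -0.005, 0, 0, 0, 0, 0, 0, 0, 0, 0],
)

```text
t: 4.62
eef_pos: [0.616, -0.139, 0.1401]
ee_rot: [-3.134, 0.002, -1.525]
force: [-0.6, 0.3, 0.4]
width: 0.0872
```

apply_moves(
  increments=[0, 0, 0, 0, 0, 0, 0, 0, 0, 0, 0, 0, 0, 0, 0, 0, 0, 0, 0, 0, 0, 0, 0, 0, 0, 0, 0, 0, 0, 0, 0, 0, 0, 0, 0, 0, 0, 0, 0, 0, 0, 0, 0, 0, 0, 0, 0, 0],
  hand=1,
  force=15,
)

```text
t: 5.28
eef_pos: [0.6157, -0.1393, 0.1396]
ee_rot: [-3.136, 0.001, -1.526]
force: [0.6, -0.7, -1.0]
width: 0.0519
```

apply_moves(
  increments=[0, 0, 0.01, 0, 0, 0, 0, 0, 0.025, 0, 0, 0, 0, 0, 0.03, 0, 0, 0, -0.001, 0.015, 0.02, 0, 0, 0, -0.003, 0.03, 0.01, 0, 0, 0, -0.004, 0.035, 0.005, 0, 0, 0, -0.004, 0.038, 0, 0, 0, 0, -0.004, 0.038, 0, 0, 0, 0, -0.004, 0.038, 0, 0, 0, 0, -0.004, 0.038, 0, 0, 0, 0, -0.004, 0.038, 0, 0, 0, 0, -0.004, 0.038, 0, 0, 0, 0, -0.004, 0.038, 0, 0, 0, 0, -0.004, 0.035, 0, 0, 0, 0, -0.004, 0.03, 0, 0, 0, 0, -0.003, 0.02, 0, 0, 0, 0, 0, 0, 0, 0, 0, 0, 0, 0, 0, 0, 0, 0],
)

```text
t: 6.78
eef_pos: [0.5582, 0.3113, 0.2543]
ee_rot: [-3.136, 0.006, -1.529]
force: [-0.2, -1.0, -1.7]
width: 0.0516
```

Run:
```python
from h import *
st=arm.get_state(); save("wrist","w3"); save("top","t3")
print(st["eef_pos"],st["ee_rot"],st["width"])
for c in("wrist","top"):
  for n,z in dict(coaster_top=.016,jar_center=st["eef_pos"][2],spool=.012,flask=.012).items():
    print(c,n,[(q["point"],q["conf"],onplane(c,q["point"],z,st)) for q in finder.landmark_of(c,n)])
```

```text
[0.5581836  0.31126975 0.25433101] [-3.13578318  0.0064144  -1.52949959] 0.05164210725705767
wrist coaster_top [([216.1, 158.1], 0.94, array([0.56539517, 0.36796627, 0.016     ]))]
wrist jar_center [([259.8, 257.3], 0.68, array([0.55955426, 0.31183805, 0.25433101]))]
wrist spool [([260.3, 204.3], 0.38, array([0.5059938 , 0.31063363, 0.012     ]))]
wrist flask []
top coaster_top [([150.9, 197.1], 0.71, array([0.5637019 , 0.36148747, 0.016     ]))]
top jar_center [([150.5, 188.1], 0.41, array([0.55633189, 0.31131898, 0.25433101])), ([150.4, 198.0], 0.32, array([0.53400861, 0.31072911, 0.25433101]))]
top spool [([150.2, 248.8], 0.6, array([0.4228517 , 0.35912135, 0.012     ])), ([329.5, 199.9], 0.16, array([ 0.56047607, -0.13136007,  0.012     ]))]
top flask [([190.1, 243.4], 0.57, array([0.43804975, 0.25157422, 0.012     ])), ([331.5, 202.3], 0.3, array([ 0.55381287, -0.13685401,  0.012     ]))]
```

View pics/w3.png

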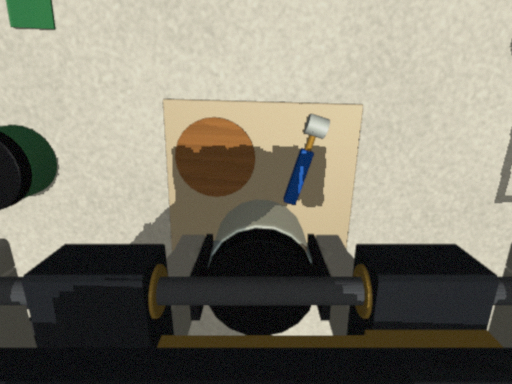

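The wrist view shows the whole coaster, centred at (216,157), which gives about (0.566, 0.369). The jar is upright in the jaws. I'll move over and lower it.

apply_moves(
  increments=[0.004, 0.03, -0.01, -0.003, 0.003, 0, 0.004, 0.028, -0.03, -0.003, 0.003, 0, 0, 0.002, -0.04, 0, 0, 0, 0, 0, -0.04, 0, 0, 0, 0, 0, -0.035, 0, 0, 0, 0, 0, -0.02, 0, 0, 0, 0, 0, -0.01, 0, 0, 0, 0, 0, 0, 0, 0, 0],
)

```text
t: 7.95
eef_pos: [0.5696, 0.3703, 0.0667]
ee_rot: [-3.133, 0.007, -1.536]
force: [-0.5, 0.1, -1.9]
width: 0.0512
```

apply_moves(
  increments=[-0.002, 0, -0.008, -0.004, 0.004, 0, -0.001, 0, -0.006, -0.003, 0.004, 0, 0, 0, -0.004, 0, 0, 0, 0, 0, -0.002, 0, 0, 0, 0, 0, 0, 0, 0, 0],
)

```text
t: 8.37
eef_pos: [0.5692, 0.3721, 0.0503]
ee_rot: [-3.137, 0.004, -1.535]
force: [-0.5, 0.1, -2.8]
width: 0.0516
```

apply_moves(
  increments=[-0.002, -0.002, -0.004, -0.002, 0.002, 0, 0, 0, -0.002, 0, 0, 0, 0, 0, -0.0015, 0, 0, 0, 0, 0, -0.001, 0, 0, 0, 0, 0, 0, 0, 0, 0],
)

```text
t: 8.78
eef_pos: [0.5682, 0.371, 0.044]
ee_rot: [-3.135, 0.005, -1.535]
force: [-0.3, -0.5, -1.5]
width: 0.0519
```

apply_moves(
  increments=[0, 0, -0.001, 0, 0, 0, 0, 0, -0.001, 0, 0, 0],
)

```text
t: 8.95
eef_pos: [0.5684, 0.3712, 0.0435]
ee_rot: [-3.135, 0.005, -1.535]
force: [-5.3, -1.4, 10.4]
width: 0.0518
```

apply_moves(
  increments=[0, 0, 0, 0, 0, 0, 0, 0, 0, 0, 0, 0, 0, 0, 0, 0, 0, 0, 0, 0, 0, 0, 0, 0, 0, 0, 0, 0, 0, 0, 0, 0, 0.005, 0, 0, 0, 0, 0, 0.02, 0, 0, 0, 0, 0, 0.03, 0, 0, 0, 0, 0, 0.03, 0, 0, 0, 0, 0, 0.03, 0, 0, 0],
  hand=0,
)

```text
t: 9.78
eef_pos: [0.5653, 0.368, 0.1558]
ee_rot: [3.139, -0.004, -1.535]
force: [1.3, 0.5, -0.1]
width: 0.0878
```

Run:
```python
from h import *
st=arm.get_state(); a=save("wrist","w4"); save("scene","s4")
print(st["eef_pos"],st["ee_rot"],st["width"])
for c in("wrist","scene"):
  for n,z in dict(coaster_top=.016,jar_center=.0435,roller=.012).items():
    print(c,n,[(q["point"],q["conf"],onplane(c,q["point"],z,st)) for q in finder.landmark_of(c,n)])
```

```text
[0.56529583 0.36804837 0.1557813 ] [ 3.139166   -0.00398772 -1.53524568] 0.08775698080774025
wrist coaster_top []
wrist jar_center [([254.8, 192.2], 0.61, array([0.56752049, 0.3725635 , 0.0435    ])), ([309.3, 243.0], 0.46, array([0.52095869, 0.3215581 , 0.0435    ]))]
wrist roller [([370.8, 188.1], 0.65, array([0.56583332, 0.26102401, 0.012     ]))]
scene coaster_top [([389.8, 222.4], 0.91, array([0.56671929, 0.36838302, 0.016     ]))]
scene jar_center [([394.1, 219.0], 0.67, array([0.57447222, 0.37149498, 0.0435    ]))]
scene roller [([339.7, 221.0], 0.58, array([0.56982885, 0.25838748, 0.012     ]))]
```

View pics/w4.png

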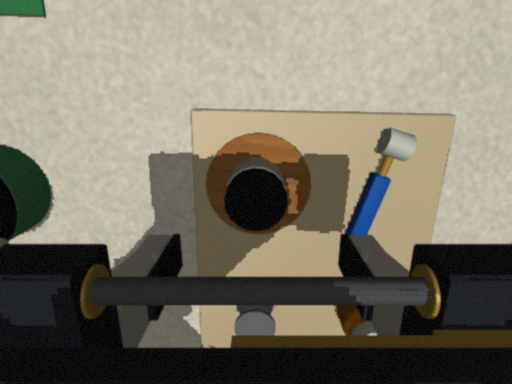

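The jar stands upright within the coaster, with the cap at (256,195) and the coaster at (259,183). Next is the handle.

apply_moves(
  increments=[0, -0.01, 0.03, 0, 0, 0, 0, -0.03, 0.03, 0, 0, 0, 0, -0.04, 0.02, 0, 0, 0, 0, -0.04, 0, 0, 0, 0, 0, -0.04, 0, 0, 0, 0.001, 0, -0.04, 0, 0, 0, 0.001, 0, -0.04, 0, 0, 0, 0.001, 0, -0.04, 0, 0, 0, 0.001, 0, -0.04, 0, 0, 0, 0.001, 0, -0.035, 0, 0, 0, 0.001, 0, -0.02, 0, 0, 0, 0, 0, -0.01, 0, 0, 0, 0, 0, 0, 0, 0, 0, 0],
  hand=0.75,
)

```text
t: 11.27
eef_pos: [0.5575, -0.0331, 0.2228]
ee_rot: [3.121, -0.018, -1.524]
force: [0.5, 0.7, 0.3]
width: 0.0221
```

Run:
```python
from h import *
st=arm.get_state(); a=save("wrist","w5"); save("scene","s5")
print(st["eef_pos"],st["ee_rot"],st["width"])
for c in("wrist","scene"):
  for n,z in dict(handle=.092,hood_hinge=.078,grinder=0,sprayer=0).items():
    print(c,n,[(q["point"],round(q["conf"],2),onplane(c,q["point"],z,st).round(4)) for q in finder.landmark_of(c,n)[:2]])
```

```text
[ 0.55748498 -0.03306003  0.22276017] [ 3.12121618 -0.01756135 -1.52401091] 0.022124111612530497
wrist handle [([233.7, 156.8], 0.79, array([ 0.584 , -0.0103,  0.092 ]))]
wrist hood_hinge []
wrist grinder [([361.4, 142.6], 0.97, array([ 0.5881, -0.1545,  0.    ]))]
wrist sprayer [([229.6, 7.9], 0.77, array([0.7195, 0.0024, 0.    ]))]
scene handle [([215.5, 200.3], 0.95, array([ 0.5898, -0.0121,  0.092 ]))]
scene hood_hinge []
scene grinder [([158.1, 217.1], 0.75, array([ 0.5865, -0.1545,  0.    ]))]
scene sprayer [([217.4, 278.0], 0.78, array([0.7246, 0.0032, 0.    ])), ([105.9, 201.9], 0.46, array([ 0.5554, -0.2864,  0.    ]))]
```

View pics/w5.png

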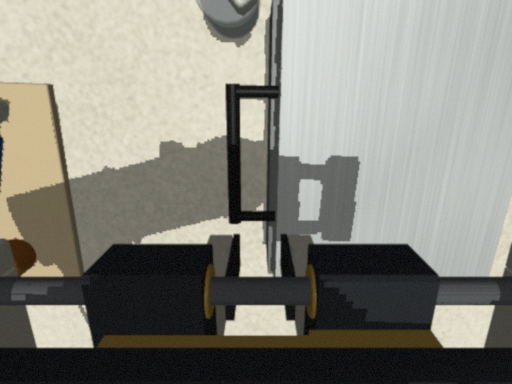

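The wrist view shows the bar from (234,86) to (236,220), so its middle is near (0.584, -0.010). The jaws are pre-closed to 22 mm.

apply_moves(
  increments=[0.009, 0.012, -0.005, 0.009, -0.01, 0, 0.008, 0.01, -0.02, 0.009, -0.01, 0, 0, 0, -0.025, 0, 0, 0, 0, 0, -0.01, 0, 0, 0, 0, 0, 0, 0, 0, 0],
)

```text
t: 12.18
eef_pos: [0.5785, -0.0037, 0.1626]
ee_rot: [-3.132, 0.003, -1.519]
force: [0.1, -0.4, 0.5]
width: 0.0218
```

Run:
```python
from h import *
st=arm.get_state(); a=save("wrist","w6")
print(st["eef_pos"],st["ee_rot"],st["width"])
for c in("wrist",):
  for n,z in dict(handle=.092).items():
    print(c,n,[(q["point"],round(q["conf"],2),onplane(c,q["point"],z,st).round(4)) for q in finder.landmark_of(c,n)[:2]])
# dark bar columns in a few rows
for r in range(60,230,20): print(r,np.where(a[r,150:270].max(-1)<45)[0][[0,-1]]+150 if (a[r,150:270].max(-1)<45).any() else None)
```

```text
[ 0.57847449 -0.00369741  0.16263694] [-3.13165834e+00  3.11273182e-03 -1.51872333e+00] 0.02177136664786354
wrist handle [([269.1, 205.9], 0.76, array([ 0.5844, -0.0095,  0.092 ]))]
60 None
80 None
100 None
120 None
140 [264 269]
160 [264 269]
180 [263 269]
200 [263 269]
220 [263 269]
```

apply_moves(
  increments=[-0.001, -0.0035, -0.01, 0, 0.004, -0.004, -0.001, -0.003, -0.02, 0, 0.004, -0.004, 0, 0, -0.012, 0, 0, 0, 0, 0, 0, 0, 0, 0],
)

```text
t: 12.62
eef_pos: [0.5799, -0.0099, 0.1244]
ee_rot: [-3.131, 0.005, -1.526]
force: [-0.3, 0.2, 0.2]
width: 0.022
```

Run:
```python
from h import *
st=arm.get_state(); a=save("wrist","w7")
print(st["eef_pos"],st["ee_rot"],st["width"],st["force"])
print([(q["point"],round(q["conf"],2),onplane("wrist",q["point"],.092,st).round(4)) for q in finder.landmark_of("wrist","handle")[:2]])
cv2.imwrite("pics/w7c.png",cv2.resize(a[120:384,130:400,::-1],None,fx=2,fy=2))
```

```text
[ 0.57992625 -0.00993416  0.12437782] [-3.13055488  0.00506163 -1.52643266] 0.02195822388019157 [-0.31548226  0.20970646  0.20607801]
[]
```

View pics/w7c.png

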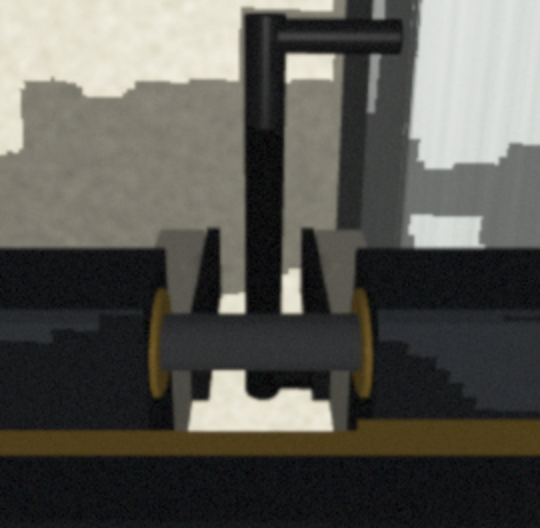

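The bar runs centred between the fingers (crop column 263), and the right finger fits in the gap. Going down to close on it.

apply_moves(
  increments=[-0.001, 0, -0.012, 0, 0.006, 0, -0.001, 0, -0.014, 0, 0.004, 0, 0, 0, -0.008, 0, 0, 0, 0, 0, -0.003, 0, 0, 0, 0, 0, 0, 0, 0, 0],
)

```text
t: 13.13
eef_pos: [0.5817, -0.0094, 0.0913]
ee_rot: [-3.132, 0.007, -1.526]
force: [-0.2, -0.2, 0.9]
width: 0.0222
```

apply_moves(
  increments=[0, 0, 0, 0, 0, 0, 0, 0, 0, 0, 0, 0, 0, 0, 0, 0, 0, 0, 0, 0, 0, 0, 0, 0, 0, 0, 0, 0, 0, 0],
  hand=1,
  force=12,
)

```text
t: 13.55
eef_pos: [0.582, -0.0107, 0.0927]
ee_rot: [-3.131, 0.005, -1.526]
force: [0.1, 1.1, -1.6]
width: 0.0116
```

```bash
cat > arc.py <<'E'
import sys
from h import *
# hinge from closed grasp: bar at (0.582,-.0107,.0927), phi=.044
phi=.044; u=np.array([-np.sin(phi),np.cos(phi),0]); H=np.array([.582,-.0107,.0927])-.243*u-[0,0,.014]
def bar(th): a=th+.0576; return H+.2434*(np.cos(a)*u+np.sin(a)*np.array([0,0,1]))
if __name__=="__main__":
    st=arm.get_state(); d=st["eef_pos"]-H; a=np.arctan2(d[2],d@u)-.0576
    print("theta",a.round(4),"r",np.hypot(d[2],d@u).round(4),"rpy",st["ee_rot"].round(3),"F",st["force"].round(1),"w",st["width"])
    t1,n=float(sys.argv[1]),int(sys.argv[2]); p=st["eef_pos"]
    for t in np.linspace(a,t1,n+1)[1:]:
        q=bar(t); print(np.round(q-p,4).tolist(),end=","); p=q
    print(bar(t1).round(4))
E
python3 arc.py 0.7 12
```

```text
theta -0.0001 r 0.2434 rpy [-3.131  0.005 -1.526] F [ 0.1  1.1 -1.6] w 0.011604802294482491
[0.0, -0.0012, 0.0141],[0.0001, -0.002, 0.014],[0.0001, -0.0029, 0.0139],[0.0002, -0.0037, 0.0137],[0.0002, -0.0045, 0.0135],[0.0002, -0.0052, 0.0132],[0.0003, -0.006, 0.0129],[0.0003, -0.0067, 0.0125],[0.0003, -0.0075, 0.0121],[0.0004, -0.0081, 0.0116],[0.0004, -0.0088, 0.0111],[0.0004, -0.0094, 0.0106],[ 0.5849 -0.0768  0.246 ]
```

apply_moves(
  increments=[0, -0.001, 0.014, 0, 0, 0, 0, -0.002, 0.014, 0, 0, 0, 0, -0.003, 0.014, 0, 0, 0, 0, -0.004, 0.014, 0, 0, 0, 0, -0.0045, 0.0135, 0, 0, 0, 0, -0.005, 0.013, 0, 0, 0, 0, -0.006, 0.013, 0, 0, 0, 0, -0.0065, 0.0125, 0, 0, 0],
)

```text
t: 14.22
eef_pos: [0.5828, -0.0442, 0.2036]
ee_rot: [-3.131, 0.003, -1.525]
force: [4.1, -7.3, -6.3]
width: 0.0119
```

```bash
python3 arc.py 1.1 12
```

```text
theta 0.4801 r 0.2439 rpy [-3.131e+00  3.000e-03 -1.525e+00] F [ 4.1 -7.3 -6.3] w 0.011870416526382101
[0.001, -0.0071, 0.0104],[0.0003, -0.0072, 0.0103],[0.0003, -0.0078, 0.0099],[0.0004, -0.0083, 0.0095],[0.0004, -0.0087, 0.009],[0.0004, -0.0092, 0.0086],[0.0004, -0.0096, 0.0081],[0.0004, -0.01, 0.0076],[0.0005, -0.0104, 0.007],[0.0005, -0.0108, 0.0065],[0.0005, -0.0111, 0.0059],[0.0005, -0.0114, 0.0053],[ 0.5884 -0.1558  0.3016]
```

apply_moves(
  increments=[0.001, -0.008, 0.0105, 0, 0, 0, 0.0005, -0.008, 0.0105, 0, 0, 0, 0.0005, -0.008, 0.01, 0, 0, 0, 0.0005, -0.0085, 0.0095, 0, 0, 0, 0.0005, -0.009, 0.009, 0, 0, 0, 0.0005, -0.0095, 0.0085, 0, 0, 0, 0.0005, -0.0095, 0.008, 0, 0, 0, 0.0005, -0.01, 0.0075, 0, 0, 0, 0.0005, -0.0105, 0.007, 0, 0, 0],
)

```text
t: 14.97
eef_pos: [0.586, -0.1292, 0.2914]
ee_rot: [-3.132, 0.008, -1.524]
force: [1.4, -1.5, -3.4]
width: 0.0115
```

```bash
python3 arc.py 1.5 12
```

```text
theta 0.9839 r 0.2464 rpy [-3.132  0.008 -1.524] F [ 1.4 -1.5 -3.4] w 0.01154792155362184
[0.0017, -0.0106, 0.0025],[0.0004, -0.0093, 0.0047],[0.0004, -0.0095, 0.0043],[0.0004, -0.0097, 0.0039],[0.0004, -0.0099, 0.0034],[0.0004, -0.01, 0.003],[0.0004, -0.0101, 0.0026],[0.0005, -0.0102, 0.0021],[0.0005, -0.0103, 0.0017],[0.0005, -0.0104, 0.0013],[0.0005, -0.0104, 0.0008],[0.0005, -0.0105, 0.0004],[ 0.5925 -0.2503  0.3221]
```

apply_moves(
  increments=[0.0015, -0.0105, 0.003, 0, 0, 0, 0.0005, -0.0095, 0.0045, 0, 0, 0, 0.0005, -0.0095, 0.0045, 0, 0, 0, 0.0005, -0.01, 0.004, 0, 0, 0, 0.0005, -0.01, 0.0035, 0, 0, 0, 0.0005, -0.01, 0.003, 0, 0, 0, 0.0005, -0.0105, 0.0025, 0, 0, 0, 0.0005, -0.0105, 0.002, 0, 0, 0, 0.0005, -0.0105, 0.0015, 0, 0, 0, 0.0005, -0.0105, 0.001, 0, 0, 0, 0.0005, -0.0105, 0.0005, 0, 0, 0, 0.0005, -0.0105, 0, 0, 0, 0],
)

```text
t: 15.97
eef_pos: [0.592, -0.2663, 0.3276]
ee_rot: [-3.133, 0.008, -1.524]
force: [-1.4, 0.1, -1.8]
width: 0.0113
```

```bash
python3 arc.py 1.68 6; python3 -c "
from h import *
print(arm.get_state()['q'])"
```

```text
theta 1.5644 r 0.2492 rpy [-3.133  0.008 -1.524] F [-1.4  0.1 -1.8] w 0.011296480937456369
[0.0014, -0.0043, -0.0061],[0.0002, -0.0047, -0.0004],[0.0002, -0.0047, -0.0005],[0.0002, -0.0047, -0.0006],[0.0002, -0.0046, -0.0006],[0.0002, -0.0046, -0.0007],[ 0.5945 -0.2938  0.3187]
[-0.12807999  0.27354531  0.09643697 -0.00921888 -1.38651352  1.74686245]
```

apply_moves(
  increments=[0.001, -0.004, -0.003, 0, 0, 0, 0.0005, -0.005, -0.003, 0, 0, 0, 0, -0.005, -0.001, 0, 0, 0, 0, -0.005, -0.001, 0, 0, 0, 0, -0.005, -0.001, 0, 0, 0, 0, -0.002, -0.001, 0, 0, 0, 0, 0, 0, 0, 0, 0],
)

```text
t: 16.55
eef_pos: [0.5935, -0.2986, 0.3233]
ee_rot: [-3.129, 0.005, -1.525]
force: [-1.6, -0.2, -1.4]
width: 0.0114
```

```bash
python3 arc.py 1.69 2
```

```text
theta 1.6955 r 0.2487 rpy [-3.129  0.005 -1.525] F [-1.6 -0.2 -1.4] w 0.011361528076972502
[0.0011, 0.0017, -0.0051],[-0.0, 0.0007, 0.0001],[ 0.5946 -0.2962  0.3183]
```

apply_moves(
  increments=[0, 0, 0, 0, 0, 0, 0, 0, 0, 0, 0, 0, 0, 0, 0, 0, 0, 0, 0, 0, 0.01, 0, 0, 0, 0, 0, 0.03, 0, 0, 0, 0, 0, 0.03, 0, 0, 0, 0, 0, 0, 0, 0, 0],
  hand=0.6,
)

```text
t: 17.13
eef_pos: [0.594, -0.2991, 0.395]
ee_rot: [-3.131, 0.004, -1.524]
force: [-1.0, -0.2, 1.3]
width: 0.0348
```

Run:
```python
from h import *
from arc import bar,H,u
st=arm.get_state(); a=save("scene","s8"); print(st["eef_pos"],st["width"])
for n in("handle","rod_grip","rod_tip","rod_pivot","socket"):
  print(n,[(q["point"],round(q["conf"],2)) for q in finder.landmark_of("scene",n)[:2]])
print("pred handle",[proj("scene",bar(t)).round(1) for t in(1.5,1.6,1.7)])
G=H+.1*u-[0,0,.078]; x=np.array([u[1],-u[0],0])
g=lambda p: G+p[0]*x+p[1]*u+[0,0,p[2]]
print("G",G,"grip",g((-.04,.06,.06)),proj("scene",g((-.04,.06,.06))),"tip",g((-.04,.089,.06)))
cv2.imwrite("pics/s8b.png",cv2.resize(a[20:320,20:420,::-1],None,fx=2,fy=2))
```

```text
[ 0.59396949 -0.29913895  0.39500112] 0.034803032404856715
handle []
rod_grip [([178.9, 189.1], 0.83), ([340.9, 171.5], 0.48)]
rod_tip [([196.1, 189.1], 0.8)]
rod_pivot [([130.8, 188.0], 0.98)]
socket [([76.3, 140.9], 0.77)]
pred handle [array([ 68.2, 119.3]), array([ 54.8, 119.3]), array([ 42.1, 120.3])]
G [ 0.58828997 -0.1535616   0.0007    ] grip [ 0.54568954 -0.0953791   0.0607    ] [182.78137313 189.14291695] tip [ 0.54441395 -0.06640717  0.0607    ]
```

View pics/s8b.png

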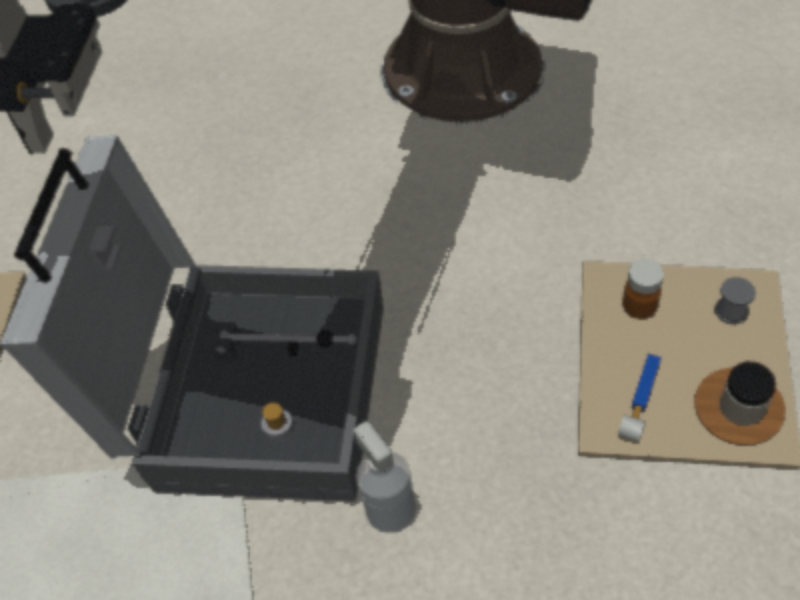

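The hood leans fully open, with its handle at picture (41,122) and matching the predicted 1.70. The rod's ball is at (182,189), right where the geometry predicts. Next I turn the jaws along the hinge and go above the ball.

apply_moves(
  increments=[0, 0.015, 0, 0, 0, -0.115, -0.004, 0.025, 0, 0, 0, -0.12, -0.004, 0.03, 0, 0, 0, -0.12, -0.004, 0.03, -0.005, 0, 0, -0.12, -0.004, 0.03, -0.01, 0, 0, -0.12, -0.004, 0.025, -0.015, 0, 0, -0.12, -0.004, 0.02, -0.02, 0, 0, -0.12, -0.004, 0.015, -0.02, 0, 0, -0.12, -0.004, 0.01, -0.02, 0, 0, -0.12, -0.004, 0.005, -0.02, 0, 0, -0.12, -0.004, 0, -0.02, 0, 0, -0.12, -0.004, 0, -0.02, 0, 0, -0.12, -0.004, 0, -0.02, 0, 0, -0.1, 0, 0, 0, 0, 0, -0.04, 0, 0, 0, 0, 0, 0],
  hand=0.3,
)

```text
t: 18.68
eef_pos: [0.5345, -0.0846, 0.1985]
ee_rot: [3.139, -0.003, 3.116]
force: [0.8, -0.9, 1.1]
width: 0.0612
```

Run:
```python
from h import *
st=arm.get_state(); a=save("wrist","w9"); print(st["eef_pos"],st["ee_rot"],st["width"],st["q"])
for n in("rod_grip","rod_tip","rod_pivot"):
  print(n,[(q["point"],round(q["conf"],2),onplane("wrist",q["point"],.0605,st).round(4)) for q in finder.landmark_of("wrist",n)[:2]])
print(proj("wrist",[.5457,-.0954,.0607],st))
```

```text
[ 0.53445363 -0.08457424  0.19850127] [ 3.13889524e+00 -2.86663454e-03  3.11552419e+00] 0.061222429392833365 [ 0.20301473  0.17118056 -0.33664799 -0.00374679 -1.06514995 -0.22726864]
rod_grip [([248.8, 176.5], 0.77, array([ 0.5443, -0.0938,  0.0605]))]
rod_tip [([247.4, 209.3], 0.96, array([ 0.5468, -0.0613,  0.0605]))]
rod_pivot [([232.9, 42.8], 0.64, array([ 0.5533, -0.2074,  0.0605]))]
[247.22664508 174.90421284]
```

View pics/w9.png

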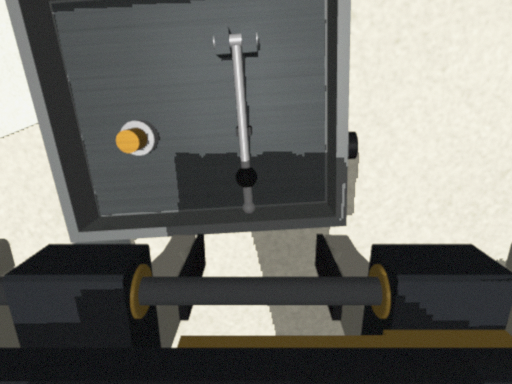

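The ball is at (246,177), or (0.546, -0.094) in the world. Descending on it.

apply_moves(
  increments=[0.006, -0.005, -0.005, 0, 0, 0.04, 0.005, -0.005, -0.02, 0, 0, 0.03, 0, 0, -0.035, 0, 0, 0, 0, 0, -0.035, 0, 0, 0, 0, 0, -0.02, 0, 0, 0, 0, 0, 0, 0, 0, 0],
)

```text
t: 19.38
eef_pos: [0.5534, -0.0951, 0.0888]
ee_rot: [3.138, 0.018, -3.082]
force: [-0.7, -0.8, -0.6]
width: 0.0614
```

apply_moves(
  increments=[-0.005, 0, -0.008, 0, 0.012, -0.01, -0.004, 0, -0.012, 0, 0.006, -0.005, 0, 0, -0.008, 0, 0, 0, 0, 0, 0, 0, 0, 0],
)

```text
t: 19.72
eef_pos: [0.5464, -0.0951, 0.0622]
ee_rot: [3.137, 0.003, -3.096]
force: [-0.4, -0.4, -0.3]
width: 0.0611
```

Run:
```python
from h import *
st=arm.get_state(); a=save("wrist","w10"); print(st["eef_pos"],st["ee_rot"],st["width"],st["force"])
for n in("rod_grip","rod_tip"):
  print(n,[(q["point"],round(q["conf"],2),onplane("wrist",q["point"],.0605,st).round(4)) for q in finder.landmark_of("wrist",n)[:2]])
```

```text
[ 0.54636792 -0.09514427  0.06221101] [ 3.13723996e+00  2.63263793e-03 -3.09626982e+00] 0.06109649288696035 [-0.38519179 -0.44305901 -0.3202011 ]
rod_grip [([262.0, 261.0], 0.97, array([ 0.5454, -0.0926,  0.0605]))]
rod_tip [([258.6, 309.5], 0.79, array([ 0.5458, -0.062 ,  0.0605]))]
```

apply_moves(
  increments=[-0.0005, 0.001, -0.005, 0, 0, 0, 0, 0, 0, 0, 0, 0],
)

```text
t: 20.03
eef_pos: [0.5478, -0.0939, 0.0598]
ee_rot: [3.137, 0.007, -3.096]
force: [-0.9, -0.0, -0.1]
width: 0.0611
```

apply_moves(
  increments=[0, 0, 0, 0, 0, 0, 0, 0, 0, 0, 0, 0, 0, 0, 0, 0, 0, 0, 0, 0, 0, 0, 0, 0, 0, 0, 0, 0, 0, 0, 0, 0, 0, 0, 0, 0, 0, 0, 0, 0, 0, 0],
  hand=1,
  force=12,
)

```text
t: 20.62
eef_pos: [0.5475, -0.0938, 0.0607]
ee_rot: [3.137, 0.008, -3.095]
force: [-8.6, 1.9, 0.7]
width: 0.0203
```

```bash
cat > rod.py <<'E'
import sys
from h import *
from arc import H,u
# ball at offset b behind TCP along tool z; pivot
X=np.array([u[1],-u[0],0]); Zv=np.array([0,0,1.])
b=float(sys.argv[1]); a1=float(sys.argv[2]); n=int(sys.argv[3]); tilt=float(sys.argv[4])
st=arm.get_state(); Rm=R.from_euler('xyz',st["ee_rot"]).as_matrix()
P=np.array([.5457,-.0945,.0605])-.115*u
c=st["eef_pos"]-b*Rm[:,2]; d=c-P; a=np.arctan2(d[2],d@u)
print("rod",a.round(3),"r",np.hypot(d[2],d@u).round(4),"x",(d@X).round(4),"toolz",Rm[:,2].round(3),"F",st["force"].round(1),"w",st["width"].round(4))
p=st["eef_pos"]; R0=Rm
for i in range(1,n+1):
    t=a+(a1-a)*i/n; Ri=R.from_rotvec(X*tilt*i/n).as_matrix()@Rm
    q=P+.115*(np.cos(t)*u+np.sin(t)*Zv)+b*Ri[:,2]; print(np.round(q-p,4).tolist(),end=","); p=q
print()
E
python3 rod.py 0.005 0.8 8 -0.2
```

```text
Traceback (most recent call last):
  File "rod.py", line 10, in <module>
    print("rod",a.round(3),"r",np.hypot(d[2],d@u).round(4),"x",(d@X).round(4),"toolz",Rm[:,2].round(3),"F",st["force"].round(1),"w",st["width"].round(4))
                                                                                                                                    ^^^^^^^^^^^^^^^^^
AttributeError: 'float' object has no attribute 'round'
```

```bash
sed -i 's/st\["width"\].round(4)/round(st["width"],4)/' rod.py; python3 rod.py 0 0.8 8 -0.2
```

```text
rod 0.002 r 0.1156 x 0.0019 toolz [ 0.007  0.005 -1.   ] F [-8.6  1.9  0.7] w 0.0203
[-0.0018, -0.0013, 0.0114],[0.0001, -0.0017, 0.0113],[0.0001, -0.0028, 0.0111],[0.0002, -0.0039, 0.0108],[0.0002, -0.005, 0.0103],[0.0003, -0.006, 0.0098],[0.0003, -0.0069, 0.0091],[0.0003, -0.0078, 0.0084],
```

apply_moves(
  increments=[-0.0015, -0.0005, 0.0115, -0.025, 0, 0, 0, -0.0015, 0.0115, -0.025, 0, 0, 0, -0.003, 0.011, -0.025, 0, 0, 0, -0.004, 0.011, -0.025, 0, 0, 0, -0.005, 0.0105, -0.025, 0, 0, 0, -0.006, 0.01, -0.025, 0, 0, 0.0005, -0.007, 0.009, -0.025, 0, 0],
)

```text
t: 21.2
eef_pos: [0.5477, -0.1226, 0.1357]
ee_rot: [-2.964, -0.0, -3.096]
force: [1.0, -2.1, -3.8]
width: 0.0188
```

```bash
python3 rod.py 0 1.57 8 -0.2
```

```text
rod 0.714 r 0.1148 x 0.0007 toolz [ 0.008 -0.177 -0.984] F [ 1.  -2.1 -3.8] w 0.0188
[-0.0004, -0.0084, 0.009],[0.0004, -0.0094, 0.0079],[0.0004, -0.0102, 0.0068],[0.0005, -0.0109, 0.0057],[0.0005, -0.0114, 0.0045],[0.0005, -0.0119, 0.0033],[0.0005, -0.0121, 0.002],[0.0005, -0.0123, 0.0007],
```

Run:
```python
from h import *
st=arm.get_state(); a=save("scene","s11"); save("wrist","w11")
for c in("scene","wrist"):
  for n in("rod_grip","rod_tip"): print(c,n,[(q["point"],round(q["conf"],2)) for q in finder.landmark_of(c,n)[:2]])
  print(proj(c,st["eef_pos"],st))
```

```text
scene rod_grip []
scene rod_tip []
[164.53495671 168.61124552]
wrist rod_grip [([259.0, 257.0], 0.81)]
wrist rod_tip [([260.8, 313.1], 0.73)]
[260.3918586  258.25158098]
```

Run:
```python
import cv2,numpy as np
a=cv2.imread("pics/s11.png")[110:260,70:250]; b=cv2.imread("pics/w11.png")
cv2.imwrite("pics/c11.png",np.hstack([cv2.resize(a,None,fx=2.2,fy=2.2,interpolation=2)[:330], cv2.resize(b[150:384,130:380],None,fx=1.4,fy=1.41)[:330]]))
```

```text
(no output)
```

View pics/c11.png

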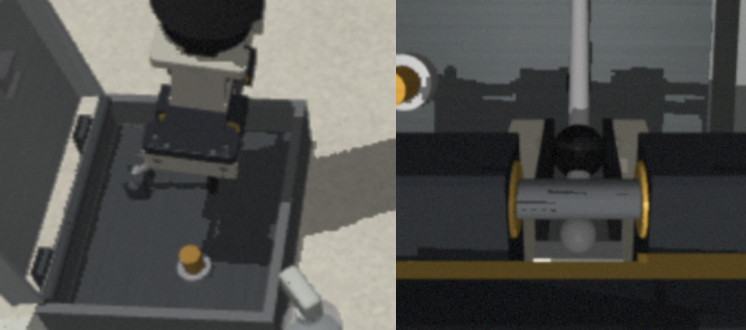

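The ball (right crop, 577,150) is still between the pads, in line with the TCP, and the rod's tip shows behind it. Continuing to upright.

apply_moves(
  increments=[0, -0.0085, 0.009, -0.025, 0, 0, 0.0005, -0.0095, 0.008, -0.025, 0, 0, 0.0005, -0.01, 0.007, -0.025, 0, 0, 0.0005, -0.011, 0.0055, -0.025, 0, 0, 0.0005, -0.0115, 0.0045, -0.025, 0, 0, 0.0005, -0.012, 0.003, -0.025, 0, 0],
)

```text
t: 22.0
eef_pos: [0.5501, -0.183, 0.171]
ee_rot: [-2.817, -0.009, -3.097]
force: [-3.2, 2.4, 3.6]
width: 0.0184
```

```bash
python3 rod.py 0 1.57 2 -0.05
python3 - <<'E'
from h import *
st=arm.get_state(); save("wrist","w12"); save("top","t12")
for c in("top","wrist"):
  for n in("rod_grip","rod_tip"): print(c,n,[(q["point"],round(q["conf"],2)) for q in finder.landmark_of(c,n)[:2]])
  print(proj(c,st["eef_pos"],st))
E
```

```text
rod 1.336 r 0.1136 x 0.0005 toolz [ 0.006 -0.319 -0.948] F [-3.2  2.4  3.6] w 0.0184
[0.0001, -0.0129, 0.0037],[0.0006, -0.0134, 0.0008],
top rod_grip []
top rod_tip []
[361.31641437 197.06812429]
wrist rod_grip [([260.7, 262.6], 0.98)]
wrist rod_tip []
[260.40703981 258.21714931]
```

apply_moves(
  increments=[0, -0.009, 0.0025, -0.02, 0, 0, 0.0005, -0.009, 0.001, -0.02, 0, 0, 0.0005, -0.008, 0, 0, 0, 0, 0, 0, 0, 0, 0, 0],
)

```text
t: 22.63
eef_pos: [0.551, -0.2091, 0.1743]
ee_rot: [-2.778, -0.011, -3.097]
force: [-0.8, -1.0, 2.8]
width: 0.0182
```

```bash
python3 rod.py 0 1.57 1 -0.0
```

```text
rod 1.569 r 0.1138 x 0.0003 toolz [ 0.005 -0.356 -0.935] F [-0.8 -1.   2.8] w 0.0182
[-0.0003, -0.0002, 0.0012],
```

apply_moves(
  increments=[0, 0, 0, 0, 0, 0, 0, 0, 0, 0, 0, 0, 0, 0, 0, 0, 0, 0, 0, 0, 0, 0, 0, 0, 0, 0, 0, 0, 0, 0, 0, 0.003, 0.008, 0, 0, 0, 0, 0.01, 0.025, 0, 0, 0, 0, 0.012, 0.03, 0, 0, 0, 0, 0.012, 0.03, 0, 0, 0, 0, 0.012, 0.03, 0, 0, 0, 0, 0.01, 0.02, 0, 0, 0, 0, 0.02, 0.02, 0, 0, 0, 0, 0.03, 0.01, 0, 0, 0],
  hand=0.3,
)

```text
t: 23.72
eef_pos: [0.5456, -0.0971, 0.3535]
ee_rot: [-2.784, -0.02, -3.101]
force: [1.1, 0.6, 0.2]
width: 0.0615
```

```bash
cat > rchk.py <<'E'
from h import *
from arc import H,u
st=arm.get_state(); P=np.array([.5457,-.0945,.0605])-.115*u
def tri(px):
    A=np.zeros((3,3));b=np.zeros(3)
    for c,p in px: 
        o,d=ray(c,p,st); M=np.eye(3)-np.outer(d,d); A+=M; b+=M@o
    return np.linalg.solve(A,b)
for c in("scene","top","wrist"): optics.grab_frame(c)
for n,r in(("rod_grip",.115),("rod_tip",.144)):
    px=[]
    for c in("scene","top","wrist"):
        q=finder.landmark_of(c,n)[:1]
        if q: px.append((c,q[0]["point"])); print(c,n,q[0]["point"],round(q[0]["conf"],2),[proj(c,P+r*(np.cos(t)*u+[0,0,np.sin(t)]),st).round(1) for t in(1.45,1.57,1.69)])
    if len(px)>1:
        T=tri(px); print(n,T.round(4),"angle",np.arctan2(T[2]-P[2],(T-P)@u).round(3))
E
python3 rchk.py
python3 - <<'E'
from h import *
save("wrist","w13"); a=save("scene","s13"); print(arm.get_state()["eef_pos"])
b=cv2.imread("pics/w13.png")
cv2.imwrite("pics/c13.png",np.hstack([cv2.resize(a[90:270,40:240,::-1],(400,360)),cv2.resize(b[:,:],(400,300))[:, :] if 0 else cv2.resize(b[0:360,56:456],(400,360))]))
E
```

```text
scene rod_grip [116.4, 155.2] 0.8 [array([125.8, 155.7]), array([119.1, 155.2]), array([112.5, 155.3])]
top rod_grip [374.7, 195.1] 0.45 [array([366.8, 196.9]), array([372.5, 196.7]), array([378. , 196.5])]
wrist rod_grip [257.9, 132.3] 0.71 [array([256.3, 144.4]), array([256.3, 131.9]), array([256.3, 119.9])]
rod_grip [ 0.5521 -0.2121  0.1777] angle 1.594
scene rod_tip [115.8, 145.2] 0.79 [array([124. , 146.6]), array([115.3, 146. ]), array([106.9, 146.1])]
top rod_tip [375.2, 196.5] 0.42 [array([368.3, 195.5]), array([375.6, 195.2]), array([382.7, 195. ])]
wrist rod_tip [254.3, 125.5] 0.56 [array([256.6, 141.8]), array([256.6, 124.7]), array([256.5, 108.3])]
rod_tip [ 0.5501 -0.208   0.2057] angle 1.561
[ 0.54517019 -0.09792141  0.34929776]
```

View pics/c13.png

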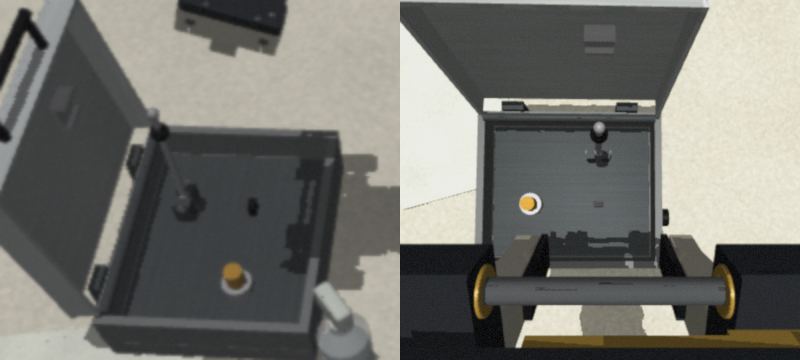

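The rod stands upright, with its tip at about 1.57 (networks 1.56 to 1.59). The hood is still back and the sprayer hasn't moved. Now back to the handle.

Run:
```python
from h import *
from arc import bar
st=arm.get_state(); R0=R.from_euler('xyz',st["ee_rot"]); R1=R.from_euler('xyz',[np.pi,0,-1.527])
print((R1*R0.inv()).as_rotvec(), bar(1.7)-st["eef_pos"], bar(1.7))
```

```text
[0.28947706 0.2744395  1.5513777 ] [ 0.0495067  -0.20070369 -0.03143222] [ 0.59467689 -0.2986251   0.31786554]
```

apply_moves(
  increments=[0.003, 0, 0.02, 0.0207, 0.0196, 0.111, 0.003, 0, 0.025, 0.0207, 0.0196, 0.111, 0.003, 0, 0.02, 0.0207, 0.0196, 0.111, 0.003, -0.01, 0.01, 0.0207, 0.0196, 0.111, 0.003, -0.02, 0, 0.0207, 0.0196, 0.111, 0.003, -0.02, 0, 0.0207, 0.0196, 0.111, 0.003, -0.02, 0, 0.0207, 0.0196, 0.111, 0.003, -0.02, 0, 0.0207, 0.0196, 0.111, 0.003, -0.02, 0, 0.0207, 0.0196, 0.111, 0.003, -0.02, 0, 0.0207, 0.0196, 0.111, 0.003, -0.02, 0, 0.0207, 0.0196, 0.111, 0.003, -0.02, 0, 0.0207, 0.0196, 0.111, 0.003, -0.02, 0, 0.0207, 0.0196, 0.111, 0.003, -0.01, 0, 0.0207, 0.0196, 0.111, 0, 0, 0, 0, 0, 0],
  hand=0.6,
)

```text
t: 25.52
eef_pos: [0.5846, -0.3137, 0.4244]
ee_rot: [3.14, 0.014, -1.448]
force: [-0.6, 1.2, -1.4]
width: 0.0351
```

Run:
```python
from h import *
from arc import bar
st=arm.get_state(); R0=R.from_euler('xyz',st["ee_rot"]); R1=R.from_euler('xyz',[np.pi,0,-1.527])
print((R1*R0.inv()).as_rotvec(), bar(1.7)-st["eef_pos"],st["width"])
save("wrist","w14")
print([(q["point"],round(q["conf"],2),onplane("wrist",q["point"],.318,st).round(4)) for q in finder.landmark_of("wrist","handle")[:2]],proj("wrist",bar(1.7),st))
```

```text
[-0.01373879 -0.00320485 -0.07888424] [ 0.01005515  0.01511197 -0.10653912] 0.035060330705406595
[([245.3, 182.4], 0.88, array([ 0.5956, -0.2981,  0.318 ]))] [245.77136401 183.44512161]
```

apply_moves(
  increments=[0.003, 0.008, 0, -0.007, -0.002, -0.04, 0.003, 0.007, -0.01, -0.007, -0.002, -0.04, 0, 0, -0.03, 0, 0, 0, 0, 0, -0.03, 0, 0, 0, 0, 0, -0.02, 0, 0, 0, 0, 0, -0.008, 0, 0, 0, 0, 0, 0, 0, 0, 0],
)

```text
t: 26.2
eef_pos: [0.5889, -0.2921, 0.3278]
ee_rot: [-3.129, -0.008, -1.556]
force: [0.6, 0.8, 0.1]
width: 0.0346
```

apply_moves(
  increments=[0, -0.006, -0.006, 0.004, 0.006, 0.015, 0, 0, -0.007, 0.004, 0.006, 0.014, 0, 0, 0, 0, 0, 0],
)

```text
t: 26.45
eef_pos: [0.5896, -0.2978, 0.3176]
ee_rot: [-3.138, -0.001, -1.524]
force: [0.1, 0.3, -0.2]
width: 0.0349
```

apply_moves(
  increments=[0, 0, 0, 0, 0, 0, 0, 0, 0, 0, 0, 0, 0, 0, 0, 0, 0, 0, 0, 0, 0, 0, 0, 0, 0, 0, 0, 0, 0, 0, 0, 0, 0, 0, 0, 0],
  hand=1,
  force=15,
)

```text
t: 26.95
eef_pos: [0.5908, -0.2988, 0.3202]
ee_rot: [-3.134, -0.003, -1.526]
force: [0.0, -0.9, -1.6]
width: 0.0108
```

```bash
sed -i 's/^    print("theta".*/    b=float(sys.argv[3]) if len(sys.argv)>3 else 0\n    d=d+[0,0,b]; a=np.arctan2(d[2],d@u)-.0576\n    print("theta",a.round(4),"r",np.hypot(d[2],d@u).round(4),"rpy",st["ee_rot"].round(3),"F",st["force"].round(1),"w",st["width"])/; s/q=bar(t);/q=bar(t)-[0,0,b];/' arc.py; python3 arc.py 1.15 14 0.004
```

```text
theta 1.6952 r 0.2496 rpy [-3.134e+00 -3.000e-03 -1.526e+00] F [ 0.  -0.9 -1.6] w 0.010753193059308334
[0.0034, 0.0106, -0.0046],[-0.0004, 0.0094, 0.0012],[-0.0004, 0.0094, 0.0008],[-0.0004, 0.0095, 0.0004],[-0.0004, 0.0095, 0.0001],[-0.0004, 0.0095, -0.0003],[-0.0004, 0.0094, -0.0007],[-0.0004, 0.0094, -0.001],[-0.0004, 0.0094, -0.0014],[-0.0004, 0.0093, -0.0018],[-0.0004, 0.0092, -0.0021],[-0.0004, 0.0091, -0.0025],[-0.0004, 0.009, -0.0028],[-0.0004, 0.0089, -0.0032],[ 0.5889 -0.1671  0.3062]
```

apply_moves(
  increments=[0, 0, 0, 0, 0, 0, 0, 0, 0, 0, 0, 0, 0, 0, -0.006, 0, 0, 0, 0, 0, -0.005, 0, 0, 0, 0, 0, -0.001, 0, 0, 0],
  hand=0.6,
)

```text
t: 27.37
eef_pos: [0.5911, -0.299, 0.308]
ee_rot: [-3.133, -0.003, -1.526]
force: [-0.2, 0.8, 0.1]
width: 0.0343
```

apply_moves(
  increments=[0, 0, 0, 0, 0, 0, 0, 0, 0, 0, 0, 0, 0, 0, 0, 0, 0, 0, 0, 0, 0, 0, 0, 0, 0, 0, 0, 0, 0, 0, 0, 0, 0, 0, 0, 0],
  hand=1,
  force=20,
)

```text
t: 27.87
eef_pos: [0.5907, -0.2988, 0.307]
ee_rot: [-3.134, -0.003, -1.526]
force: [0.6, -1.5, -0.7]
width: 0.0112
```

```bash
python3 arc.py 1.2 14 0.008
```

```text
theta 1.7022 r 0.2405 rpy [-3.134e+00 -3.000e-03 -1.526e+00] F [ 0.6 -1.5 -0.7] w 0.011164319516200978
[0.0036, 0.0082, 0.0043],[-0.0004, 0.0086, 0.0012],[-0.0004, 0.0087, 0.0009],[-0.0004, 0.0087, 0.0006],[-0.0004, 0.0087, 0.0002],[-0.0004, 0.0087, -0.0001],[-0.0004, 0.0087, -0.0004],[-0.0004, 0.0087, -0.0007],[-0.0004, 0.0087, -0.001],[-0.0004, 0.0086, -0.0013],[-0.0004, 0.0086, -0.0016],[-0.0004, 0.0085, -0.0019],[-0.0004, 0.0084, -0.0022],[-0.0004, 0.0083, -0.0025],[ 0.5894 -0.1785  0.3103]
```

apply_moves(
  increments=[0, 0.008, 0.0015, 0, 0, 0, -0.0005, 0.0085, 0.001, 0, 0, 0, -0.0005, 0.009, 0.001, 0, 0, 0, -0.0005, 0.009, 0.0005, 0, 0, 0, -0.0005, 0.009, 0, 0, 0, 0, -0.0005, 0.009, 0, 0, 0, 0, -0.0005, 0.009, -0.0005, 0, 0, 0, -0.0005, 0.009, -0.0005, 0, 0, 0, -0.0005, 0.009, -0.001, 0, 0, 0, -0.0005, 0.0085, -0.001, 0, 0, 0, -0.0005, 0.0085, -0.0015, 0, 0, 0, -0.0005, 0.0085, -0.002, 0, 0, 0],
)

```text
t: 28.87
eef_pos: [0.5863, -0.1834, 0.3035]
ee_rot: [-3.131, -0.004, -1.526]
force: [3.9, -1.5, -5.6]
width: 0.011
```

```bash
python3 arc.py 1.05 12 0.011
```

```text
theta 1.2235 r 0.246 rpy [-3.131 -0.004 -1.526] F [ 3.9 -1.5 -5.6] w 0.011039438050731916
[0.0032, 0.0028, -0.0035],[-0.0001, 0.0033, -0.0011],[-0.0001, 0.0033, -0.0011],[-0.0001, 0.0033, -0.0012],[-0.0001, 0.0033, -0.0012],[-0.0001, 0.0033, -0.0013],[-0.0001, 0.0033, -0.0013],[-0.0001, 0.0032, -0.0014],[-0.0001, 0.0032, -0.0014],[-0.0001, 0.0032, -0.0015],[-0.0001, 0.0032, -0.0015],[-0.0001, 0.0032, -0.0015],[ 0.5879 -0.1448  0.2965]
```

apply_moves(
  increments=[0, 0.005, -0.002, 0, 0, 0, 0, 0.006, -0.002, 0, 0, 0, 0, 0.006, -0.0025, 0, 0, 0, 0, 0.006, -0.0025, 0, 0, 0, 0, 0.005, -0.0025, 0, 0, 0, 0, 0.005, -0.0025, 0, 0, 0, 0, 0.005, -0.0025, 0, 0, 0],
)

```text
t: 29.45
eef_pos: [0.5848, -0.1414, 0.2871]
ee_rot: [-3.132, -0.005, -1.525]
force: [0.7, -2.0, -0.6]
width: 0.0115
```

```bash
python3 arc.py 0.95 8 0.009; python3 rchk.py | grep -v wrist
```

```text
theta 1.0365 r 0.2447 rpy [-3.132 -0.005 -1.525] F [ 0.7 -2.  -0.6] w 0.011491659554543015
[0.0028, 0.0018, -0.0024],[-0.0001, 0.0023, -0.0012],[-0.0001, 0.0023, -0.0013],[-0.0001, 0.0023, -0.0013],[-0.0001, 0.0023, -0.0013],[-0.0001, 0.0023, -0.0013],[-0.0001, 0.0022, -0.0014],[-0.0001, 0.0022, -0.0014],[ 0.587  -0.1236  0.2845]
scene rod_grip [390.2, 222.8] 0.71 [array([125.8, 155.7]), array([119.1, 155.2]), array([112.5, 155.3])]
scene rod_tip [121.8, 146.2] 0.6 [array([124. , 146.6]), array([115.3, 146. ]), array([106.9, 146.1])]
top rod_tip [191.3, 246.4] 0.39 [array([368.3, 195.5]), array([375.6, 195.2]), array([382.7, 195. ])]
rod_tip [0.546  0.0359 0.3679] angle 0.897
```

apply_moves(
  increments=[0, 0.003, -0.0015, 0, 0, 0, 0, 0.003, -0.0015, 0, 0, 0, 0, 0.003, -0.0015, 0, 0, 0, 0, 0, 0, 0, 0, 0],
)

```text
t: 30.23
eef_pos: [0.5845, -0.1332, 0.2824]
ee_rot: [-3.132, -0.006, -1.527]
force: [-0.9, 1.8, 0.9]
width: 0.0112
```

```bash
python3 arc.py 0.93 6 0.009
python3 - <<'E'
from h import *
a=save("scene","s15"); cv2.imwrite("pics/c15.png",cv2.resize(a[90:290,40:240,::-1],(600,600),interpolation=cv2.INTER_CUBIC))
print([(q["point"],round(q["conf"],2)) for q in finder.landmark_of("scene","rod_tip")])
E
```

```text
theta 0.9978 r 0.2445 rpy [-3.132 -0.006 -1.527] F [-0.9  1.8  0.9] w 0.011172285875440028
[0.0028, 0.002, -0.0023],[-0.0001, 0.0024, -0.0014],[-0.0001, 0.0024, -0.0014],[-0.0001, 0.0023, -0.0014],[-0.0001, 0.0023, -0.0015],[-0.0001, 0.0023, -0.0015],[ 0.5868 -0.1196  0.2819]
[([157.8, 216.3], 0.43)]
```

View pics/c15.png

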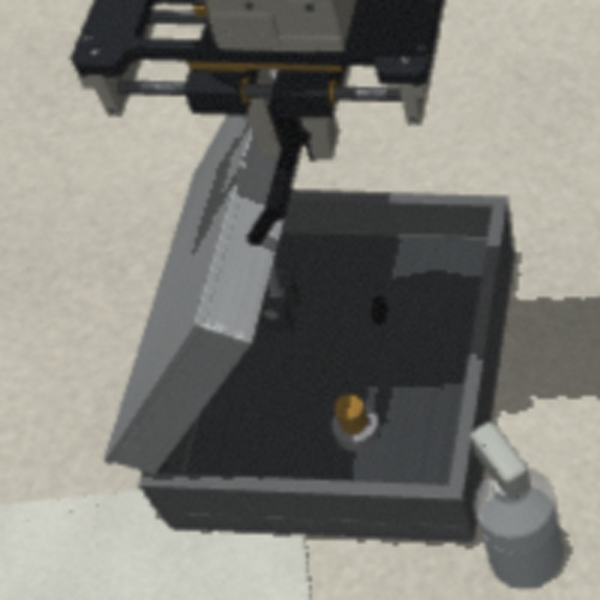

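The hood hides the rod; only its pivot shows, at crop (283,290). I'll lower in small steps and watch for the force to change.

apply_moves(
  increments=[0, 0.002, -0.0015, 0, 0, 0, 0, 0.002, -0.0015, 0, 0, 0, 0, 0, 0, 0, 0, 0],
)

```text
t: 30.58
eef_pos: [0.5844, -0.1289, 0.2799]
ee_rot: [-3.132, -0.006, -1.527]
force: [-0.6, -1.2, -0.7]
width: 0.0114
```

apply_moves(
  increments=[0, 0.002, -0.0015, 0, 0, 0, 0, 0.002, -0.0015, 0, 0, 0, 0, 0, 0, 0, 0, 0],
)

```text
t: 30.83
eef_pos: [0.5842, -0.1244, 0.2769]
ee_rot: [-3.132, -0.005, -1.527]
force: [-1.0, 1.5, 0.1]
width: 0.0112
```

```bash
python3 arc.py 0.93 6 0.009
```

```text
theta 0.9553 r 0.2443 rpy [-3.132 -0.005 -1.527] F [-1.   1.5  0.1] w 0.011235315603647383
[0.0027, 0.0005, -0.0013],[-0.0, 0.0009, -0.0005],[-0.0, 0.0009, -0.0006],[-0.0, 0.0009, -0.0006],[-0.0, 0.0009, -0.0006],[-0.0, 0.0009, -0.0006],[ 0.5868 -0.1196  0.2819]
```

apply_moves(
  increments=[0, 0.0015, -0.001, 0, 0, 0, 0, 0.0015, -0.001, 0, 0, 0, 0, 0, 0, 0, 0, 0],
)

```text
t: 31.08
eef_pos: [0.5842, -0.1218, 0.2752]
ee_rot: [-3.132, -0.007, -1.526]
force: [-2.4, -1.7, 2.8]
width: 0.0113
```

```bash
python3 arc.py 0.93 1 0.008; python3 rchk.py;python3 - <<'E'
from h import *
a=save("wrist","w16"); cv2.imwrite("pics/c16.png",a[:,:,::-1])
E
```

```text
theta 0.9402 r 0.2434 rpy [-3.132 -0.007 -1.526] F [-2.4 -1.7  2.8] w 0.011265054674079514
[0.0026, 0.0022, -0.0013],[ 0.5868 -0.1196  0.2819]
top rod_tip [190.2, 243.7] 0.42 [array([368.3, 195.5]), array([375.6, 195.2]), array([382.7, 195. ])]
```

apply_moves(
  increments=[0, 0.0015, -0.001, 0, 0, 0, 0, 0.0015, -0.001, 0, 0, 0, 0, 0, 0, 0, 0, 0],
)

```text
t: 31.83
eef_pos: [0.5842, -0.1202, 0.2742]
ee_rot: [-3.132, -0.009, -1.527]
force: [-2.4, -2.9, 3.6]
width: 0.0113
```

apply_moves(
  increments=[0, 0.003, -0.002, 0, 0, 0, 0, 0.003, -0.002, 0, 0, 0, 0, 0, 0, 0, 0, 0],
)

```text
t: 32.08
eef_pos: [0.5841, -0.118, 0.2727]
ee_rot: [-3.131, -0.016, -1.528]
force: [-1.7, -6.6, 3.7]
width: 0.0113
```

apply_moves(
  increments=[0, -0.001, 0.001, 0, 0, 0, 0, 0, 0, 0, 0, 0, 0, 0, 0, 0, 0, 0, 0, 0, 0, 0, 0, 0],
)

```text
t: 32.42
eef_pos: [0.5842, -0.1202, 0.2741]
ee_rot: [-3.13, -0.017, -1.528]
force: [-2.1, -2.4, 4.8]
width: 0.0113
```

Run:
```python
from h import *
print(arm.get_state()["force"]); save("scene","s17")
```

```text
[-2.0554741  -2.41813309  4.75020701]
```

apply_moves(
  increments=[0, 0, 0, 0, 0, 0, 0, 0, 0, 0, 0, 0, 0, 0, 0, 0, 0, 0, 0, 0, 0, 0, 0, 0],
  hand=0.77,
)

```text
t: 32.8
eef_pos: [0.5851, -0.1184, 0.2725]
ee_rot: [-3.13, -0.015, -1.528]
force: [0.8, -1.0, 0.0]
width: 0.0201
```

Run:
```python
from h import *
s=arm.get_state();print(s["force"],s["eef_pos"],s["width"]); b=save("scene","s18").astype(int)
a=cv2.imread("pics/s17.png")[:,:,::-1].astype(int)
d=np.abs(a-b).max(-1); ys,xs=np.where(d>40); print(len(xs), xs.min() if len(xs) else 0, xs.max() if len(xs) else 0, ys.min() if len(xs) else 0, ys.max() if len(xs) else 0)
print("hood area",(d[130:250,60:135]>25).sum())
```

```text
[ 0.81016331 -0.9758392   0.01787504] [ 0.58506014 -0.11843135  0.27245636] 0.020051087350983803
1526 74 328 0 261
hood area 224
```

```bash
cat > th.py <<'E'
from h import *
from arc import bar
F=[]
ts=np.arange(.6,1.75,.002)
for c in("scene","top"):
    for n in("handle","socket"):
        optics.grab_frame(c); F.append(arm.get_state()["force"])
        q=finder.landmark_of(c,n)[:1]; F.append(arm.get_state()["force"])
        if q and n=="handle":
            e=[np.linalg.norm(proj(c,bar(t)+[.002,0,0])-q[0]["point"]) for t in ts]; print(c,n,q[0]["point"],round(q[0]["conf"],2),"theta",ts[np.argmin(e)].round(3),"err px",min(e).round(1))
        else: print(c,n,[(x["point"],round(x["conf"],2)) for x in q])
print("F mean",np.mean(F,0).round(2))
E
python3 th.py
```

```text
scene handle [143.7, 135.8] 0.72 theta 0.956 err px 0.3
scene socket [([125.5, 149.0], 0.63)]
top handle [344.2, 173.3] 0.58 theta 0.932 err px 0.3
top socket [([367.1, 195.2], 0.72)]
F mean [ 0.27 -0.37 -0.11]
```

apply_moves(
  increments=[0, 0, 0, 0, 0, 0, 0, 0, 0, 0, 0, 0, 0, 0, 0, 0, 0, 0, 0, 0, 0, 0, 0, 0],
  hand=0.6,
)

```text
t: 33.58
eef_pos: [0.5849, -0.1186, 0.2729]
ee_rot: [-3.129, -0.015, -1.528]
force: [-0.3, -0.2, 0.4]
width: 0.0347
```

```bash
python3 th.py
```

```text
scene handle [146.2, 138.1] 0.92 theta 0.932 err px 0.9
scene socket [([128.0, 146.6], 0.61)]
top handle [346.9, 171.2] 0.72 theta 0.96 err px 2.0
top socket [([365.8, 195.3], 0.95)]
F mean [-0.01 -0.05 -0.21]
```

apply_moves(
  increments=[0, 0, 0.005, 0, 0, 0, 0, 0, 0.01, 0, 0, 0, 0, 0, 0.02, 0, 0, 0, 0, 0, 0.03, 0, 0, 0, 0, 0, 0.03, 0, 0, 0, 0, 0, 0.03, 0, 0, 0, 0, 0, 0.03, 0, 0, 0, 0, 0.02, 0.02, 0, 0, 0, 0, 0.04, 0, 0, 0, 0, 0, 0.04, 0, 0, 0, 0, 0, 0.04, 0, 0, 0, 0, 0, 0.04, 0, 0, 0, 0, 0, 0.04, 0, 0, 0, 0, 0, 0.04, 0, 0, 0, 0, 0, 0.03, 0, 0, 0, 0, 0, 0, 0, 0, 0, 0],
)

```text
t: 35.32
eef_pos: [0.5784, 0.1797, 0.4727]
ee_rot: [-3.118, -0.012, -1.537]
force: [0.1, -0.5, -0.9]
width: 0.0354
```

```bash
python3 th.py
python3 - <<'E'
from h import *
from arc import H,u
X=np.array([u[1],-u[0],0]); 
def soc(th): a=th+np.arctan2(18,140); return H-.04*X+.14115*(np.cos(a)*u+np.sin(a)*np.array([0,0,1]))
P=np.array([.5457,-.0945,.0605])-.115*u
tip=lambda r:P+.144*(np.cos(r)*u+[0,0,np.sin(r)])
print("socket .95",soc(.95).round(4),"tip 1.43",tip(1.43).round(4))
save("scene","s20"); save("top","t20")
for c in("scene","top"):
  print(c,"pred soc",proj(c,soc(.95)).round(1),"tips",[proj(c,tip(r)).round(1) for r in(1.2,1.43)],"grips",[proj(c,P+.115*(np.cos(r)*u+[0,0,np.sin(r)])).round(1) for r in(1.2,1.43)])
  for n in("rod_tip","rod_grip","rod_pivot","jar_center","coaster_top","sprayer","spool","flask","roller"): print(n,[(q["point"],round(q["conf"],2)) for q in finder.landmark_of(c,n)[:1]],end=" ")
  print()
print(arm.get_state()["eef_pos"])
E
```

```text
scene handle [144.1, 136.7] 0.92 theta 0.95 err px 0.4
scene socket [([129.5, 148.9], 0.62)]
top handle [347.7, 171.6] 0.96 theta 0.966 err px 1.5
top socket [([367.3, 194.3], 0.57)]
F mean [-0.17 -0.32 -0.02]
socket .95 [ 0.5498 -0.1885  0.203 ] tip 1.43 [ 0.5499 -0.1892  0.2031]
scene pred soc [125.8 146.8] tips [array([142.2, 149.9]), array([125.4, 146.8])] grips [array([140. , 158.2]), array([126.9, 155.8])]
rod_tip [] rod_grip [] rod_pivot [([133.7, 185.6], 0.75)] jar_center [([396.6, 216.9], 0.68)] coaster_top [([390.5, 222.4], 0.95)] sprayer [([217.7, 274.4], 0.77)] spool [([385.2, 178.5], 0.75)] flask [([338.6, 173.4], 0.93)] roller [([339.9, 223.6], 0.68)] 
top pred soc [366.8 195.6] tips [array([352.9, 196.5]), array([367. , 195.6])] grips [array([354.8, 197.6]), array([365.8, 197. ])]
rod_tip [([147.1, 246.2], 0.32)] rod_grip [([148.3, 196.6], 0.56)] rod_pivot [([361.0, 201.0], 0.92)] jar_center [([145.1, 194.0], 0.66)] coaster_top [([147.4, 198.3], 0.92)] sprayer [([282.3, 143.4], 0.9)] spool [([150.2, 246.5], 0.78)] flask [([186.1, 241.9], 0.7)] roller [([187.6, 195.6], 0.67)] 
[0.57884206 0.17494739 0.47285401]
```

The hood holds at about 0.955 with the arm clear. At that angle the predicted socket (0.550, -0.189, 0.203) coincides with the rod tip at 1.43. The bystanders haven't moved, so I'm handing in.

```bash
python3 -c "
from h import *
print(arm.job_done(), arm.get_state()['t'])"
```

```text
the job is handed in; nothing more can be done
the job is handed in; nothing more can be done
```

The job is handed in, at about 36 s on the robot's clock. As far as my checks show, everything is done in the order asked.

- **Jar:** it stands upright on the coaster. A close wrist picture after release showed it wholly inside the coaster's rim, about 5 mm off centre.
- **Hood opened:** I lifted it by the bar handle to about 1.70 and it stayed leaning back by itself.
- **Prop rod:** I swung it upright. The networks put it between 1.56 and 1.59.
- **Hood propped:** I lowered it in the grip until the rod resisted with a few newtons, then opened the fingers in stages in case it fell. With the arm clear, it rests at about 0.95 (scene camera) to 0.97 (top camera), against the 0.96 you gave. At that angle the socket and the tip of a rod at 1.43 are less than 1 mm apart in my geometry.
- **Other things:** the spool, flask, roller and sprayer read within a few pixels of where they started.

**What I could not see:** the seated tip is hidden by the hood, and I had used all my picture views by then. That it sits in the socket is inferred from the contact force, the rest angle and the geometry. The networks' rod readings were unreliable once the hood covered it: the tip and ball were missed or placed on other objects.

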